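# Shift a canister carrier over the end stops to the next drying rail

## Task

Two instrument carriers hang on one of the field clinic's two drying rails. Lift the carrier with the two round canisters up over the end stop of its rail and hang it on the other, empty rail, straddling the bar between the end stops and resting on it. Lower it on rather than drop it, and leave the carrier with the square canisters hanging where it is, lifting clear over its grip tab if it is in the way.

Things in the scene. Friction and masses are not known exactly. Their poses are not given: they have to be found in the camera images.
- carrier_round: Steel upside-down U straddling a bar, a round white-lidded canister (43 mm) fixed outside each leg at x = +-44 mm; 131 x 43 mm in all, 0.18-0.35 kg. Origin: centre of the bridge's underside, which rests on the bar; z up, y along the bar. Bridge 4 mm thick; legs 40 mm apart inside, 40 mm deep; canisters end 46 mm below. Grip: upright tab 12 mm thick (x), 36 wide (y), from the bridge to 55 mm above the origin.
- carrier_square: The same steel carrier with the same grip tab, origin and axes, but with two square-cornered white-lidded canisters (42 x 46 mm, overall 130 x 46 mm). It hangs on the same bar, origins at least 75 mm apart along it; which of the two is at which end varies. To be left hanging there.
- rail_full: Fixed steel stand from whose bar both carriers hang at the start; at the left or the right. Origin: on the table under the bar's middle; z up, y along the bar. Flat bar 20 mm wide (x), 12 thick, 250 long, its top 120 mm above the table. End stops at y = +-128 mm: plates 60 mm wide (x), 6 thick, rising 15 mm above the bar's top. Feet under them 110 mm long in x.
- rail_empty: The other fixed stand, with the same shape, size, origin and axes as the first but nothing on its bar: the round carrier must go here. A carrier hangs properly when its origin is 120 mm above the table, over the bar and between the end stops; its legs leave 10 mm of play either way in x.
Not all that is in view belongs to the job. Leave any orange or pink look-alike of the carrier_round alone.

How it is judged:
By the outcome, as a careful person would: the job done as asked, in the order asked, and still so for the second after the job is handed in, with the robot touching nothing.
It also fails if it takes over 40 s, if anything falls off the work surface, if the arm or the gripper's body presses on something with over 40 N, if the wrist force passes 120 N, or if a joint passes its speed limit or range.

## Robot

A 6-joint arm with a two-finger parallel gripper is mounted at the origin on the work surface. World frame = base frame: x ahead of the robot, y to its left, z up, the work surface at z = 0. Lengths are in m, angles in degrees, forces in N, time in s.
With the tool pointing down it reaches from about 0.375 to 0.9 m from the base axis. Payload 3.1 kg.
Tool frame: the origin (TCP) lies between the finger pads; the fingertips stand 22 mm ahead of it and the grasp point (between the pads) lies 3 mm ahead of it; y points along the fingers, x is the direction in which the jaws open and shut, and the axes are right-handed (so a half turn about y gives the same grasp; the last joint's range is limited). The gripper opens to 87 mm and grips with 3 to 60 N. Pads are 19 mm wide; open, the fingers measure 117 mm over their backs; the gripper's body (75 mm by 190 mm) begins 51 mm behind the grasp point.
Start: joints at [55.09, 30.224, 82.088, -0, 67.689, -10.227], TCP at [0.261, 0.568, 0.245] pointing down, gripper open.
Joint ranges: [-176.69, 176.69], [-43.24, 126.21], [12.49, 139.97], [-82, 262], [0, 151.66], [-163.58, 163.58]. Speed limits (degrees/s): [159.86, 159.86, 180, 180, 180, 180].

## Interface

Orientations are given as a 3x3 rotation matrix whose columns are the frame's x, y, z axes.
In Python, from rig import bot, imaging, workorder gives the robot as it stands. The module is installed in compiled form; this text tells all that it offers.
- The arm moves only by the tool drive_tool, never from a script. Its argument "commands" is a list of rows, each an object of numbers: "dx", "dy", "dz": the shift along the tool's x, y, z normalised to -1 to 1, where 1 is 4 cm; "wx", "wy", "wz": the turn, a rotation vector about the tool's x, y, z normalised to -1 to 1, where 1 is pi/2 rad; "grip": the finger opening in mm, from 0 to 87. In form: [{"dx": .., "dy": .., "dz": .., "wx": .., "wy": .., "wz": .., "grip": ..}, ...]. A call has 1 to 8 rows; each row shifts and turns the commanded pose from where the row before left it, along the tool's axes as they then stand; what a row does not reach is not made up. A row lasts 1/8 s, in which the tool goes at most 62.5 mm and 10.7 degrees, less where a joint would pass 70% of its speed; a pose out of reach is approached as far as the arm can. A call with a number of a shift or a turn outside -1 to 1 is refused whole. A call with a gripper value outside its range is refused whole. The fingers move at their own pace and stop on an object; the grip force is fixed at half the most. Time passes only in rows, so rows that do not move let the fingers close. It gives the time, the measured TCP pose, the force and the opening at its end, in the units of the state.
- bot.read_state(): the state, without advancing time (a new reading comes with each control period).
- imaging.capture(name): name is "side" or "top" or "wrist"; returns (picture, depth): 400x640x3 uint8, red, green, blue; 400x640 float32, m along the optical axis (not along the pixel's ray), 0 where there is no reading.
- imaging.get_calibration(name): a dict with "mtx" (3x3 intrinsics, pixels), "world_to_cam" (4x4, takes a point from world to camera coordinates). Camera axes: x right, y down, z forward; pixel columns grow to the right and rows downward; lengths in m; the calibration is good to about 2 mm. A picture is of the moment at which its call begins: read the wrist's pose just before it. get_calibration takes no time and is no camera call; for the wrist camera it gives the pose at the moment of the call.
- workorder.hand_in(): hands the job in, once; it reports no verdict.
The state is a dict: "time_s": time; "joint_positions": joint angles; "qvel": joint speeds; "tau": joint torques, N m; "position": TCP position; "tcp_rot": TCP orientation; "force": force on the tool from outside, world axes, zero at the start; "moment": the same for the moment, N m; "opening": opening from 0.0 (shut) to 1.0 (fully open).
Only numpy, scipy, OpenCV 4.12 (cv2) and the standard library are available. Lean on these libraries where they do the work, as an engineer would, in place of code of your own. Each camera call takes 0.05 s, during which the arm holds its last target. There are 200 camera calls.

## Working session

There is one attempt and no reset: what is moved stays moved. The work goes in short steps, Python scripts to look and compute and a tool call to move; the robot and the scene stay as the last step left them, time stands still between calls to the robot, and variables do not carry over. Pictures are saved under pics/ and viewed, on a budget of 10 in all, crops included, one or two more only if the job needs it, and the job is handed in when it is done.

Besides the shell and the picture viewer there is one more tool, called after "Emit:" as name(argument=value, ...), one argument or row to a line, values as JSON. drive_tool: Moves the arm, as the interface text tells. Its arguments: {"type":"object","properties":{"commands":{"type":"array"}},"required":["commands"]}

```bash
mkdir -p pics; cat > h.py <<'E'
import numpy as np, cv2
from rig import bot, imaging, workorder
def cap(name):
    K=imaging.get_calibration(name); p,d=imaging.capture(name)
    M=np.array(K["mtx"]);T=np.linalg.inv(np.array(K["world_to_cam"]))
    v,u=np.mgrid[:d.shape[0],:d.shape[1]]
    c=np.stack([(u-M[0,2])/M[0,0]*d,(v-M[1,2])/M[1,1]*d,d,np.ones_like(d)],-1)
    w=(c@T.T)[...,:3]; w[d==0]=np.nan
    return p,d,w
def save(n,p): cv2.imwrite(f"pics/{n}.png",cv2.cvtColor(p,cv2.COLOR_RGB2BGR))
E
python3 - <<'E'
from h import *
a=cap("top");b=cap("side")
np.savez("s0.npz",tp=a[0],tw=a[2],sp=b[0],sw=b[2])
save("top0",a[0]);save("side0",b[0])
s=bot.read_state();print(s["tcp_rot"],s["position"],s["time_s"],s["force"],s["opening"])
E
```

```text
[[ 4.17589974e-01 -1.11947002e-03 -9.08634888e-01]
 [ 9.08633560e-01 -1.59288454e-03  4.17591327e-01]
 [-1.91483144e-03 -9.99998105e-01  3.52015415e-04]] [0.26061005 0.56739763 0.24368431] 0.1 [0.14892016 0.66569337 0.25066024] 1.0015951849866365
```

View pics/top0.png

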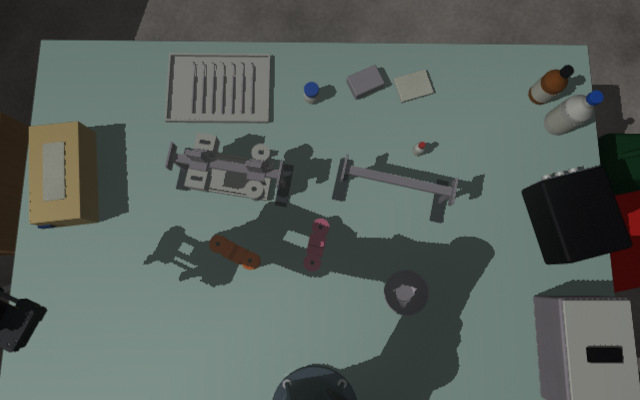

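View pics/side0.png

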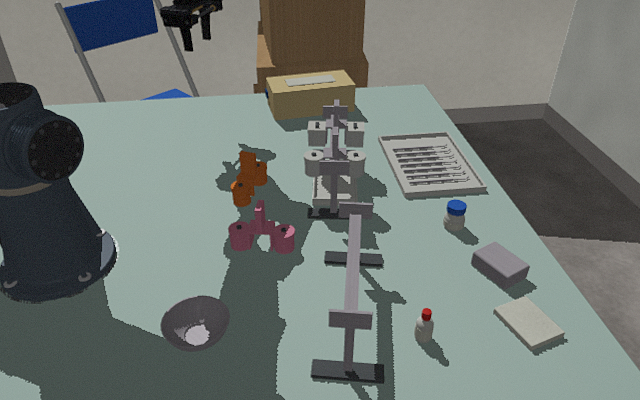

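The top view shows the full rail from (170,155) to (287,180), with the square carrier at about (205,160) and the round one at (257,170). The empty rail runs from (343,168) to (455,190). The orange and pink look-alikes lie at (235,250) and (317,245). The side view agrees. Next I measure with depth.

```bash
python3 - <<'E'
from h import *
f=np.load("s0.npz")
for n in("t","s"):
    w=f[n+"w"].reshape(-1,3); w=w[np.isfinite(w).all(1)]
    R=w[(w[:,0]>.3)&(w[:,0]<.75)&(abs(w[:,1])<.5)]
    def rep(l,P):
        if len(P)<5: print(n,l,len(P));return
        (c,s,a)=cv2.minAreaRect(P[:,:2].astype(np.float32)); print(n,l,len(P),np.round(c,4),np.round(s,4),round(a,1),"z",np.round(np.percentile(P[:,2],[5,50,95]),4))
    for l,lo,hi in(("tabs",.150,.19),("bar",.115,.124),("stops",.128,.14)):
        P=R[(R[:,2]>lo)&(R[:,2]<hi)]
        # cluster via grid components
        g=np.zeros((500,1100),np.uint8); ij=np.c_[(P[:,0]-.3)*1000,(P[:,1]+.5)*1000].astype(int)
        g[ij[:,0],ij[:,1]]=1; _,L=cv2.connectedComponents(cv2.dilate(g,np.ones((9,9))))
        k=L[ij[:,0],ij[:,1]]
        for q in np.unique(k):
            if (k==q).sum()>15: rep(l,P[k==q])
E
```

```text
t tabs 135 [0.5561 0.1329] [0.0367 0.0123] 81.4 z [0.1537 0.1738 0.1773]
t tabs 143 [0.5802 0.2645] [0.0368 0.0128] 78.8 z [0.1538 0.1735 0.177 ]
t bar 992 [ 0.5276 -0.1928] [0.2508 0.0574] 80.6 z [0.1169 0.1201 0.1229]
t bar 1997 [0.5693 0.2041] [0.2598 0.1307] 79.8 z [0.1155 0.1188 0.1232]
t stops 88 [ 0.5077 -0.3176] [0.007 0.059] 78.2 z [0.1304 0.1346 0.1372]
t stops 77 [0.5473 0.0799] [0.0067 0.0604] 80.5 z [0.1305 0.1345 0.1372]
t stops 69 [ 0.5618 -0.0677] [0.006  0.0585] 77.5 z [0.1319 0.1348 0.1375]
t stops 21 [0.551  0.1324] [0.0105 0.0364] 7.7 z [0.1297 0.1336 0.1379]
t stops 96 [0.5879 0.3322] [0.0069 0.059 ] 80.9 z [0.1285 0.1341 0.137 ]
t stops 30 [0.5713 0.264 ] [0.016  0.0363] 4.4 z [0.1284 0.1332 0.1394]
s tabs 112 [0.5545 0.1327] [0.0406 0.0106] 81.4 z [0.1525 0.1728 0.1756]
s tabs 87 [0.5774 0.2631] [0.0383 0.0113] 81.3 z [0.1522 0.1688 0.1758]
s bar 191 [ 0.5054 -0.3195] [0.0046 0.0596] 78.5 z [0.1155 0.1194 0.1234]
s bar 806 [0.5409 0.2147] [0.1243 0.2394] 9.8 z [0.1155 0.1179 0.1236]
s bar 1368 [ 0.5379 -0.1843] [0.2405 0.0586] 78.5 z [0.118  0.1197 0.1217]
s bar 116 [0.5448 0.0777] [0.0077 0.0585] 81.9 z [0.1152 0.1197 0.1239]
s bar 241 [0.6052 0.2216] [0.1312 0.0573] 78.5 z [0.1156 0.1179 0.1236]
s bar 29 [0.6054 0.3273] [0.0079 0.0168] 83.1 z [0.1153 0.1201 0.1234]
s stops 277 [ 0.5067 -0.3166] [0.0101 0.059 ] 77.1 z [0.1285 0.1334 0.1357]
s stops 127 [0.5447 0.0788] [0.0102 0.0581] 82.1 z [0.1283 0.1326 0.1356]
s stops 163 [ 0.5615 -0.0667] [0.0122 0.0587] 78.2 z [0.1286 0.1331 0.136 ]
s stops 32 [0.5525 0.1161] [0.0064 0.0106] 76.3 z [0.1283 0.1345 0.139 ]
s stops 39 [0.5713 0.3335] [0.0116 0.0255] 68.6 z [0.1286 0.1319 0.1355]
s stops 28 [0.5756 0.2484] [0.0073 0.0115] 81.3 z [0.13   0.1343 0.1391]
s stops 33 [0.6071 0.3299] [0.01   0.0199] 69.8 z [0.1288 0.1323 0.1354]
```

Emit:
drive_tool(
  commands=[
    {"wy": 0.118,"grip": 45},
    {"wy": 0.118,"grip": 45},
    {"wy": 0.118,"grip": 45},
    {"wy": 0.118,"grip": 45},
    {"wy": 0.118,"grip": 45},
    {"wy": 0.118,"grip": 45},
    {"wy": 0.118,"grip": 45},
    {"grip": 45},
  ],
)

```text
schema error: expected keys dx, dy, dz, wx, wy, wz, grip
```

Emit:
drive_tool(
  commands=[
    {"dx": 0.75,"dz": -0.8,"grip": 45},
    {"dx": 0.75,"dz": -0.8,"grip": 45},
    {"dx": 0.75,"dz": -0.8,"grip": 45},
    {"dx": 0.75,"dz": -0.8,"grip": 45},
    {"dx": 0.75,"dz": -0.8,"grip": 45},
    {"dx": 0.75,"dz": -0.8,"grip": 45},
    {"dx": 0.75,"dz": -0.8,"grip": 45},
    {"dx": 0.75,"dz": -0.8,"grip": 45},
  ],
)

```text
schema error: expected keys dx, dy, dz, wx, wy, wz, grip
```

Emit:
drive_tool(
  commands=[
    {"dx": 0,"dy": 0,"dz": 0,"wx": 0,"wy": 0.118,"wz": 0,"grip": 45},
    {"dx": 0,"dy": 0,"dz": 0,"wx": 0,"wy": 0.118,"wz": 0,"grip": 45},
    {"dx": 0,"dy": 0,"dz": 0,"wx": 0,"wy": 0.118,"wz": 0,"grip": 45},
    {"dx": 0,"dy": 0,"dz": 0,"wx": 0,"wy": 0.118,"wz": 0,"grip": 45},
    {"dx": 0,"dy": 0,"dz": 0,"wx": 0,"wy": 0.118,"wz": 0,"grip": 45},
    {"dx": 0,"dy": 0,"dz": 0,"wx": 0,"wy": 0.118,"wz": 0,"grip": 45},
    {"dx": 0,"dy": 0,"dz": 0,"wx": 0,"wy": 0.118,"wz": 0,"grip": 45},
    {"dx": 0,"dy": 0,"dz": 0,"wx": 0,"wy": 0,"wz": 0,"grip": 45},
  ],
)

```text
time_s: 1.1
position: [0.2608, 0.5676, 0.244]
tcp_rot: [[0.988, -0.001, 0.155], [-0.155, -0.001, 0.988], [-0.001, -1.0, -0.001]]
force: [-0.1, -1.5, -0.4]
opening: 0.519
```

Emit:
drive_tool(
  commands=[
    {"dx": 0.75,"dy": 0,"dz": -0.8,"wx": 0,"wy": 0,"wz": 0,"grip": 45},
    {"dx": 0.75,"dy": 0,"dz": -0.8,"wx": 0,"wy": 0,"wz": 0,"grip": 45},
    {"dx": 0.75,"dy": 0,"dz": -0.8,"wx": 0,"wy": 0,"wz": 0,"grip": 45},
    {"dx": 0.75,"dy": 0,"dz": -0.8,"wx": 0,"wy": 0,"wz": 0,"grip": 45},
    {"dx": 0.75,"dy": 0,"dz": -0.8,"wx": 0,"wy": 0,"wz": 0,"grip": 45},
    {"dx": 0.75,"dy": 0,"dz": -0.8,"wx": 0,"wy": 0,"wz": 0,"grip": 45},
    {"dx": 0.75,"dy": 0,"dz": -0.8,"wx": 0,"wy": 0,"wz": 0,"grip": 45},
    {"dx": 0.75,"dy": 0,"dz": -0.8,"wx": 0,"wy": 0,"wz": 0,"grip": 45},
  ],
)

```text
time_s: 2.1
position: [0.4584, 0.2761, 0.2445]
tcp_rot: [[0.988, -0.0, 0.153], [-0.153, 0.0, 0.988], [-0.0, -1.0, -0.0]]
force: [0.7, 0.4, -0.1]
opening: 0.515
```

Emit:
drive_tool(
  commands=[
    {"dx": 0.738,"dy": 0,"dz": -0.791,"wx": 0,"wy": 0,"wz": 0,"grip": 45},
    {"dx": 0.738,"dy": 0,"dz": -0.791,"wx": 0,"wy": 0,"wz": 0,"grip": 45},
    {"dx": 0.738,"dy": 0,"dz": -0.791,"wx": 0,"wy": 0,"wz": 0,"grip": 45},
    {"dx": 0.738,"dy": 0,"dz": -0.791,"wx": 0,"wy": 0,"wz": 0,"grip": 45},
    {"dx": 0,"dy": 0,"dz": 0,"wx": 0,"wy": 0,"wz": 0,"grip": 45},
    {"dx": 0,"dy": 0,"dz": 0,"wx": 0,"wy": 0,"wz": 0,"grip": 45},
  ],
)

```text
time_s: 2.85
position: [0.5539, 0.1341, 0.2442]
tcp_rot: [[0.988, -0.002, 0.156], [-0.156, 0.0, 0.988], [-0.002, -1.0, 0.0]]
force: [-0.1, 0.4, -0.1]
opening: 0.514
```

```bash
python3 - <<'E'
from h import *
s=bot.read_state();print(s["position"],s["tcp_rot"][:,0],s["time_s"])
p,d,w=cap("wrist");save("wr1",p)
w=w.reshape(-1,3);P=w[(w[:,2]>.165)&(w[:,2]<.18)]
P=P[np.hypot(P[:,0]-.5555,P[:,1]-.133)<.04]
print(len(P))
if len(P)>5: print(cv2.minAreaRect(P[:,:2].astype(np.float32)),np.median(P[:,2]))
E
```

```text
[0.55391406 0.13406725 0.24419027] [ 0.98781352 -0.15563365 -0.00161449] 2.85
1084
((0.5548465847969055, 0.134669229388237), (0.036216072738170624, 0.011498152278363705), 81.1098403930664) 0.17470693463229717
```

View pics/wr1.png

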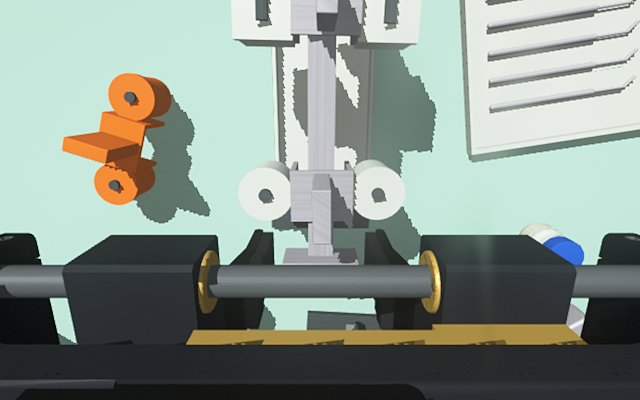

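The wrist picture shows the round carrier's tab at about (320,215), between the fingers. Its measured position is (0.555, 0.1345), within 1 mm of the TCP. I descend and grip.

Emit:
drive_tool(
  commands=[
    {"dx": 0.025,"dy": 0.6,"dz": 0,"wx": 0,"wy": 0,"wz": 0,"grip": 45},
    {"dx": 0,"dy": 0.6,"dz": 0,"wx": 0,"wy": 0,"wz": 0,"grip": 45},
    {"dx": 0,"dy": 0.6,"dz": 0,"wx": 0,"wy": 0,"wz": 0,"grip": 45},
    {"dx": 0,"dy": 0.3,"dz": 0,"wx": 0,"wy": 0,"wz": 0,"grip": 45},
    {"dx": 0,"dy": 0.175,"dz": 0,"wx": 0,"wy": 0,"wz": 0,"grip": 45},
    {"dx": 0,"dy": 0,"dz": 0,"wx": 0,"wy": 0,"wz": 0,"grip": 45},
    {"dx": 0,"dy": 0,"dz": 0,"wx": 0,"wy": 0,"wz": 0,"grip": 0},
    {"dx": 0,"dy": 0,"dz": 0,"wx": 0,"wy": 0,"wz": 0,"grip": 0},
  ],
)

```text
time_s: 3.9
position: [0.5561, 0.1337, 0.1543]
tcp_rot: [[0.988, 0.001, 0.157], [-0.157, 0.0, 0.988], [0.001, -1.0, 0.0]]
force: [0.4, 0.1, 0.5]
opening: 0.372
```

Emit:
drive_tool(
  commands=[
    {"dx": 0,"dy": 0,"dz": 0,"wx": 0,"wy": 0,"wz": 0,"grip": 0},
    {"dx": 0,"dy": 0,"dz": 0,"wx": 0,"wy": 0,"wz": 0,"grip": 0},
    {"dx": 0,"dy": 0,"dz": 0,"wx": 0,"wy": 0,"wz": 0,"grip": 0},
    {"dx": 0,"dy": 0,"dz": 0,"wx": 0,"wy": 0,"wz": 0,"grip": 0},
  ],
)

```text
time_s: 4.4
position: [0.5557, 0.1337, 0.1537]
tcp_rot: [[0.988, 0.0, 0.157], [-0.157, -0.0, 0.988], [0.0, -1.0, -0.0]]
force: [-0.7, -0.3, 1.6]
opening: 0.14
```

Emit:
drive_tool(
  commands=[
    {"dx": 0,"dy": 0,"dz": 0,"wx": 0,"wy": 0,"wz": 0,"grip": 0},
    {"dx": 0,"dy": -0.2,"dz": 0,"wx": 0,"wy": 0,"wz": 0,"grip": 0},
    {"dx": 0,"dy": -0.4,"dz": 0,"wx": 0,"wy": 0,"wz": 0,"grip": 0},
    {"dx": 0,"dy": -0.5,"dz": 0,"wx": 0,"wy": 0,"wz": 0,"grip": 0},
    {"dx": 0,"dy": -0.5,"dz": 0,"wx": 0,"wy": 0,"wz": 0,"grip": 0},
    {"dx": 0,"dy": -0.5,"dz": 0,"wx": 0,"wy": 0,"wz": 0,"grip": 0},
    {"dx": 0,"dy": -0.3,"dz": 0,"wx": 0,"wy": 0,"wz": 0,"grip": 0},
    {"dx": 0,"dy": 0,"dz": 0,"wx": 0,"wy": 0,"wz": 0,"grip": 0},
  ],
)

```text
time_s: 5.4
position: [0.5561, 0.1338, 0.2508]
tcp_rot: [[0.988, 0.003, 0.157], [-0.157, 0.0, 0.988], [0.003, -1.0, 0.001]]
force: [0.5, -0.2, -1.5]
opening: 0.134
```

```bash
python3 - <<'E'
from h import *
s=bot.read_state();print(s["position"],s["tcp_rot"][:,0],s["time_s"],s["force"],s["opening"])
p,d,w=cap("side");save("side1",p)
E
```

```text
[0.55613655 0.13383399 0.25081958] [ 0.98763143 -0.15677301  0.00252571] 5.4 [ 0.52323661 -0.16969624 -1.50874716] 0.13376880201046001
```

View pics/side1.png

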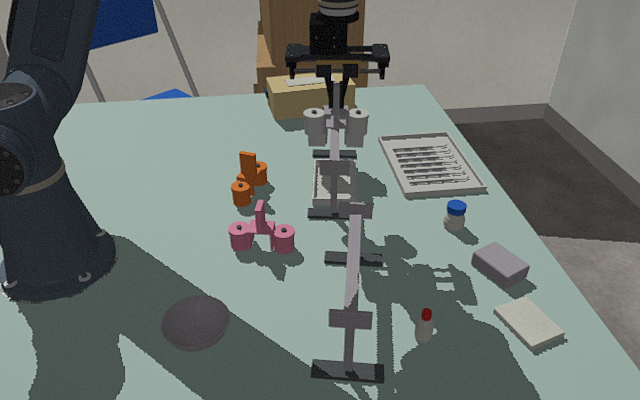

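The carrier hangs upright in the gripper at about (335,120), clear of the bar. I carry it across.

Emit:
drive_tool(
  commands=[
    {"dx": 0.05,"dy": 0,"dz": -0.2,"wx": 0,"wy": 0,"wz": 0,"grip": 0},
    {"dx": 0.05,"dy": 0,"dz": -0.4,"wx": 0,"wy": 0,"wz": 0,"grip": 0},
    {"dx": 0.05,"dy": 0,"dz": -0.6,"wx": 0,"wy": 0,"wz": 0,"grip": 0},
    {"dx": 0.05,"dy": 0,"dz": -0.7,"wx": 0,"wy": 0,"wz": 0,"grip": 0},
    {"dx": 0.05,"dy": 0,"dz": -0.7,"wx": 0,"wy": 0,"wz": 0,"grip": 0},
    {"dx": 0.05,"dy": 0,"dz": -0.7,"wx": 0,"wy": 0,"wz": 0,"grip": 0},
    {"dx": 0.05,"dy": 0,"dz": -0.7,"wx": 0,"wy": 0,"wz": 0,"grip": 0},
    {"dx": 0.05,"dy": 0,"dz": -0.7,"wx": 0,"wy": 0,"wz": 0,"grip": 0},
  ],
)

```text
time_s: 6.45
position: [0.5412, -0.0565, 0.249]
tcp_rot: [[0.987, -0.001, 0.158], [-0.158, -0.0, 0.987], [-0.001, -1.0, -0.0]]
force: [-0.2, 0.6, -1.2]
opening: 0.132
```

Emit:
drive_tool(
  commands=[
    {"dx": 0.06,"dy": 0,"dz": -0.7,"wx": 0,"wy": 0,"wz": 0,"grip": 0},
    {"dx": 0.06,"dy": 0,"dz": -0.7,"wx": 0,"wy": 0,"wz": 0,"grip": 0},
    {"dx": 0.06,"dy": 0,"dz": -0.7,"wx": 0,"wy": 0,"wz": 0,"grip": 0},
    {"dx": 0.06,"dy": 0,"dz": -0.6,"wx": 0,"wy": 0,"wz": 0,"grip": 0},
    {"dx": 0.06,"dy": 0,"dz": -0.5,"wx": 0,"wy": 0,"wz": 0,"grip": 0},
    {"dx": 0.05,"dy": 0,"dz": -0.235,"wx": 0,"wy": 0,"wz": 0,"grip": 0},
    {"dx": 0,"dy": 0,"dz": 0,"wx": 0,"wy": 0.036,"wz": 0,"grip": 0},
    {"dx": 0,"dy": 0,"dz": 0,"wx": 0,"wy": 0,"wz": 0,"grip": 0},
  ],
)

```text
time_s: 7.45
position: [0.534, -0.1922, 0.2494]
tcp_rot: [[0.977, -0.0, 0.212], [-0.212, 0.001, 0.977], [-0.001, -1.0, 0.0]]
force: [-0.8, -0.1, -1.5]
opening: 0.135
```

```bash
python3 - <<'E'
from h import *
s=bot.read_state();print(s["position"],s["tcp_rot"],s["time_s"],s["force"],s["opening"])
p,d,w=cap("side");save("side2",p)
p2,d2,w2=cap("wrist");save("wr2",p2)
np.savez("s2.npz",sw=w,ww=w2)
P=w.reshape(-1,3);P=P[(P[:,2]>.16)&(P[:,2]<.225)&(np.hypot(P[:,0]-.5345,P[:,1]+.192)<.1)]
for z in np.arange(.16,.225,.008):
    q=P[abs(P[:,2]-z)<.004]
    if len(q)>5:print(round(z,3),len(q),cv2.minAreaRect(q[:,:2].astype(np.float32)))
E
```

```text
[ 0.53404345 -0.19217739  0.24938872] [[ 9.77330751e-01 -4.25414039e-04  2.11717787e-01]
 [-2.11717526e-01  5.86541121e-04  9.77330725e-01]
 [-5.39951399e-04 -9.99999737e-01  4.83177067e-04]] 7.45 [-0.80009219 -0.0562997  -1.54038131] 0.13548236940632652
0.168 59 ((0.5310543179512024, -0.20355772972106934), (0.0168972946703434, 0.1240476444363594), 78.33478546142578)
0.176 233 ((0.5326846837997437, -0.19834621250629425), (0.02867746911942959, 0.12539437413215637), 78.7611312866211)
0.184 239 ((0.5321089625358582, -0.19928020238876343), (0.02870868146419525, 0.12478914856910706), 76.18930053710938)
0.192 241 ((0.5317708849906921, -0.20186617970466614), (0.022085539996623993, 0.12522082030773163), 76.9947738647461)
0.2 233 ((0.5314108729362488, -0.20247909426689148), (0.022117294371128082, 0.12456348538398743), 76.79560852050781)
0.208 479 ((0.5330090522766113, -0.19165891408920288), (0.04511645808815956, 0.1304834485054016), 77.68230438232422)
0.216 857 ((0.5329510569572449, -0.19240882992744446), (0.04336806386709213, 0.1298902928829193), 77.16470336914062)
0.224 89 ((0.5327349305152893, -0.19380170106887817), (0.03844126686453819, 0.04668864235281944), 77.735107421875)
```

View pics/side2.png

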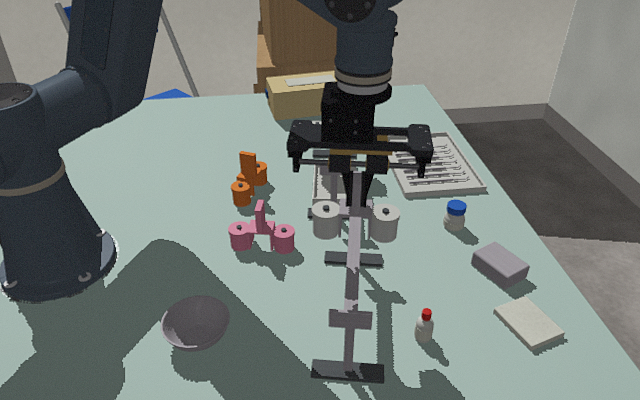

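View pics/wr2.png

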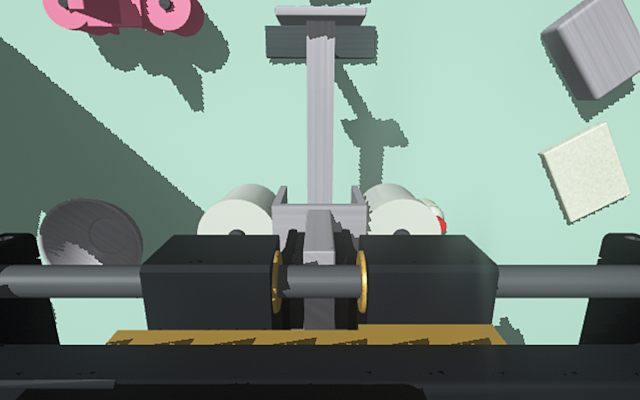

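The carrier hangs level over the empty bar: the bar runs up from it at about (320,110) in the wrist view, between the legs. The carrier centre is 1 mm from the bar's mid-line. I lower it.

Emit:
drive_tool(
  commands=[
    {"dx": 0,"dy": 0.3,"dz": 0,"wx": 0,"wy": 0,"wz": 0,"grip": 0},
    {"dx": 0,"dy": 0.4,"dz": 0,"wx": 0,"wy": 0,"wz": 0,"grip": 0},
    {"dx": 0,"dy": 0.4,"dz": 0,"wx": 0,"wy": 0,"wz": 0,"grip": 0},
    {"dx": 0,"dy": 0.4,"dz": 0,"wx": 0,"wy": 0,"wz": 0,"grip": 0},
    {"dx": 0,"dy": 0.4,"dz": 0,"wx": 0,"wy": 0,"wz": 0,"grip": 0},
    {"dx": 0,"dy": 0.2,"dz": 0,"wx": 0,"wy": 0,"wz": 0,"grip": 0},
    {"dx": 0,"dy": 0.1,"dz": 0,"wx": 0,"wy": 0,"wz": 0,"grip": 0},
    {"dx": 0,"dy": 0,"dz": 0,"wx": 0,"wy": 0,"wz": 0,"grip": 0},
  ],
)

```text
time_s: 8.55
position: [0.5343, -0.1924, 0.1615]
tcp_rot: [[0.977, 0.0, 0.212], [-0.212, -0.0, 0.977], [0.0, -1.0, -0.0]]
force: [-0.0, -0.0, -1.1]
opening: 0.136
```

Emit:
drive_tool(
  commands=[
    {"dx": 0,"dy": 0.05,"dz": 0,"wx": 0,"wy": 0,"wz": 0,"grip": 0},
    {"dx": 0,"dy": 0.05,"dz": 0,"wx": 0,"wy": 0,"wz": 0,"grip": 0},
    {"dx": 0,"dy": 0.05,"dz": 0,"wx": 0,"wy": 0,"wz": 0,"grip": 0},
    {"dx": 0,"dy": 0,"dz": 0,"wx": 0,"wy": 0,"wz": 0,"grip": 0},
  ],
)

```text
time_s: 9.05
position: [0.5341, -0.1923, 0.1554]
tcp_rot: [[0.977, -0.0, 0.212], [-0.212, 0.0, 0.977], [-0.0, -1.0, 0.0]]
force: [-0.6, -0.8, -2.1]
opening: 0.136
```

Emit:
drive_tool(
  commands=[
    {"dx": 0,"dy": 0.025,"dz": 0,"wx": 0,"wy": 0,"wz": 0,"grip": 0},
    {"dx": 0,"dy": 0.025,"dz": 0,"wx": 0,"wy": 0,"wz": 0,"grip": 0},
    {"dx": 0,"dy": 0,"dz": 0,"wx": 0,"wy": 0,"wz": 0,"grip": 0},
  ],
)

```text
time_s: 9.43
position: [0.5342, -0.1924, 0.1537]
tcp_rot: [[0.977, 0.0, 0.212], [-0.212, -0.0, 0.977], [0.0, -1.0, -0.0]]
force: [-0.3, 0.6, 1.0]
opening: 0.132
```

Emit:
drive_tool(
  commands=[
    {"dx": 0,"dy": 0.02,"dz": 0,"wx": 0,"wy": 0,"wz": 0,"grip": 0},
    {"dx": 0,"dy": 0,"dz": 0,"wx": 0,"wy": 0,"wz": 0,"grip": 0},
  ],
)

```text
time_s: 9.68
position: [0.5343, -0.1924, 0.1537]
tcp_rot: [[0.977, 0.0, 0.212], [-0.212, -0.0, 0.977], [0.0, -1.0, -0.0]]
force: [-1.8, 1.2, 4.9]
opening: 0.132
```

The force has turned to +4.9 N and z stays at the grasp height, so the carrier is resting. I open, check, and rise.

Emit:
drive_tool(
  commands=[
    {"dx": 0,"dy": 0,"dz": 0,"wx": 0,"wy": 0,"wz": 0,"grip": 18},
    {"dx": 0,"dy": 0,"dz": 0,"wx": 0,"wy": 0,"wz": 0,"grip": 30},
    {"dx": 0,"dy": 0,"dz": 0,"wx": 0,"wy": 0,"wz": 0,"grip": 42},
    {"dx": 0,"dy": 0,"dz": 0,"wx": 0,"wy": 0,"wz": 0,"grip": 42},
    {"dx": 0,"dy": 0,"dz": 0,"wx": 0,"wy": 0,"wz": 0,"grip": 42},
  ],
)

```text
time_s: 10.3
position: [0.5342, -0.1923, 0.1526]
tcp_rot: [[0.977, -0.0, 0.212], [-0.212, 0.0, 0.977], [-0.0, -1.0, 0.0]]
force: [0.2, 0.7, -0.3]
opening: 0.465
```

Emit:
drive_tool(
  commands=[
    {"dx": 0,"dy": -0.2,"dz": 0,"wx": 0,"wy": 0,"wz": 0,"grip": 42},
    {"dx": 0,"dy": -0.4,"dz": 0,"wx": 0,"wy": 0,"wz": 0,"grip": 42},
    {"dx": 0,"dy": -0.6,"dz": 0,"wx": 0,"wy": 0,"wz": 0,"grip": 42},
    {"dx": 0,"dy": -0.8,"dz": 0,"wx": 0,"wy": 0,"wz": 0,"grip": 42},
    {"dx": 0,"dy": -0.8,"dz": 0,"wx": 0,"wy": 0,"wz": 0,"grip": 42},
    {"dx": 0,"dy": 0,"dz": 0,"wx": 0,"wy": 0,"wz": 0,"grip": 42},
  ],
)

```text
time_s: 11.05
position: [0.536, -0.1933, 0.2688]
tcp_rot: [[0.977, 0.007, 0.212], [-0.212, -0.004, 0.977], [0.008, -1.0, -0.003]]
force: [-0.2, 0.4, 0.1]
opening: 0.482
```

```bash
python3 - <<'E'
from h import *
s=bot.read_state();print(s["position"],s["time_s"],s["force"],s["opening"])
p,d,w=cap("side");save("side3",p)
P=w.reshape(-1,3)
for c in((.534,-.192),(.579,.264)):
    q=P[(P[:,2]>.15)&(P[:,2]<.19)&(np.hypot(P[:,0]-c[0],P[:,1]-c[1])<.06)]
    print(cv2.minAreaRect(q[:,:2].astype(np.float32)),np.percentile(q[:,2],[50,95]))
E
```

```text
[ 0.53598727 -0.1933031   0.2687764 ] 11.05 [-0.22210266  0.4094988   0.14435579] 0.4816409210020458
((0.5333486795425415, -0.19251856207847595), (0.037658046931028366, 0.011966247111558914), 77.6669921875) [0.17356864 0.17559023]Traceback (most recent call last):
  File "<stdin>", line 7, in <module>
    return _quantile_unchecked(
        a, q, axis, out, overwrite_input, method, keepdims, weights)
    return _ureduce(a,
                    func=_quantile_ureduce_func,
    ...<5 lines>...
                    overwrite_input=overwrite_input,
                    method=method)
    r = func(a, **kwargs)
    result = _quantile(arr,
                       quantiles=q,
    ...<2 lines>...
                       out=out,
                       weights=wgt)
    slices_having_nans = np.isnan(arr[-1, ...])
                                  ~~~^^^^^^^^^
IndexError: index -1 is out of bounds for axis 0 with size 0
```

View pics/side3.png

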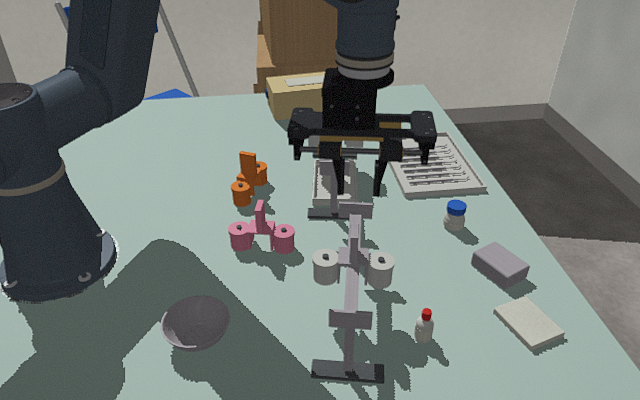

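The round carrier hangs on the empty bar at about (352,258), upright and clear of the gripper, with its tab top at 0.1745 m. The gripper hides the square carrier in this view, so I check it from the top camera and then hand in.

```bash
python3 - <<'E'
from h import *
p,d,w=cap("top");P=w.reshape(-1,3)
q=P[(P[:,2]>.15)&(P[:,2]<.19)&(np.hypot(P[:,0]-.58,P[:,1]-.264)<.06)]
r=cv2.minAreaRect(q[:,:2].astype(np.float32));print(len(q),r,np.median(q[:,2]))
s=bot.read_state();print(abs(s["qvel"]).max(),s["time_s"])
if np.hypot(r[0][0]-.58,r[0][1]-.264)<.005: print(workorder.hand_in())
E
```

```text
143 ((0.5800890326499939, 0.26449841260910034), (0.03597882390022278, 0.012947442941367626), 79.0769271850586) 0.17372573005216485
1.5560901229133686 11.15
the job is handed in; nothing more can be done
None
```

The round carrier now hangs on the other rail, and I handed the job in at about 11 s. I gripped it by its tab, lifted it over the end stop and carried it across. I lowered it until the bar took its weight (the wrist force turned to about +5 N), then opened the gripper and rose clear.

**Round carrier:** the side camera puts its tab at (0.533, -0.1925), within 1 mm of the rail's middle. It is aligned with the bar, and its tab top reads 0.1745 m, against 0.175 m expected for a carrier resting on the bar.

**Square carrier:** the top camera finds its tab where it was at the start, to within 1 mm. My first check of it, from the side camera, failed with no points because the gripper hid it.

**Other items:** I moved nothing else, and the gripper was touching nothing at hand-in.

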